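# Tip a spacer block into its checking nest

## Robot

A 6-joint arm with a two-finger parallel gripper is mounted at the origin on a cart in front of the work surface, level with it; the furniture and walls round the work are solid. World frame = base frame: x ahead of the robot, y to its left, z up, the work surface at z = 0. Lengths are in m, angles in rad, forces in N, time in s.
With the tool pointing down it reaches from about 0.35 to 0.875 m from the base axis. Payload 4.2 kg.
Tool frame: the origin (TCP) lies at the very end of the fingers, on their centre line; the grasp point (between the pads) lies 19 mm behind it (manip.grasp_offset is the distance from the TCP to the grasp point, in m); y points along the fingers, z is the direction in which the jaws open and shut, and the axes are right-handed (so a half turn about y gives the same grasp; the last joint's range is limited). The gripper opens to 85 mm and grips with 20 to 120 N. Pads are 22 mm wide; open, the fingers measure 114 mm over their backs; the gripper's body (76 mm by 85 mm) begins 54 mm behind the grasp point. The pads swing forward as they close: fully open they stand 13 mm farther back than shut.
Start: joints at [-0.932, 0.385, 0.008, 0, -1.194, -0.259], TCP at [0.232, -0.58, 0.231] pointing down, gripper open.
Joint ranges: [-3.14, 3.14], [-1.21, 2.06], [-1.07, 1.41], [-3.16, 2.05], [-2.99, -0.16], [-3.1, 3.1]. Speed limits (rad/s): [2.79, 2.79, 3.14, 3.14, 3.14, 3.14].

## Interface

Orientations are given as a unit quaternion [w, x, y, z].
In Python, from plant import manip gives the robot as it stands.
- The arm moves only by the tool jog_arm, never from a script. Its argument "steps" is a list of rows, each an object with "slide": the shift along the world's x, y, z in m, a list of three; "spin": the turn about the world's z in rad; "hand": the finger opening in m, from 0 to 0.0854. In form: [{"slide": [tx, ty, tz], "spin": spin, "hand": hand}, ...]. A call has 1 to 10 rows; each row shifts and turns the pose as measured when the row begins; what a row does not reach is not made up. A row lasts 1/8 s, in which the tool goes at most 62.5 mm and 10.7 degrees, less where a joint would pass 70% of its speed; a pose out of reach is approached as far as the arm can. A call with a gripper value outside its range is refused whole. The fingers move at their own pace and stop on an object; the grip force is fixed at half the most. Time passes only in rows, so rows that do not move let the fingers close. It gives the time, the measured TCP pose, the force and the opening at its end, in the units of the state.
- manip.read_state(): the state, without advancing time (a new reading comes with each control period).
- manip.grab_frame(name): name is "scene" or "side" or "wrist"; returns a dict with "img" (480x640x3 uint8, blue, green, red), "fx", "fy", "cx", "cy" (pixels), "T" (4x4, takes a point from camera to world coordinates). Camera axes: x right, y up, looking along -z (the intrinsics and any distortion apply to the point x, -y, -z); pixel columns grow to the right and rows downward; lengths in m; the calibration is good to about 2 mm. The wrist camera is an equidistant fisheye: a pixel r from the principal point sees the ray r / f radians off the axis. A picture is of the moment at which its call begins. There is no depth.
- manip.hand_in(): hands the job in, once; it reports no verdict.
The state is a dict: "time": time; "qpos": joint angles; "qvel": joint speeds; "joint_torque": joint torques, N m; "eef_pos": TCP position; "eef_rot": TCP orientation; "force": force on the tool from outside, world axes, zero at the start; "wrist_torque": the same for the moment, N m; "finger_gap": opening from 0.0 (shut) to 1.0 (fully open).
Only numpy, scipy, OpenCV 4.12 (cv2) and the standard library are available. Lean on these libraries where they do the work, as an engineer would, in place of code of your own. Each camera call takes 0.05 s, during which the arm holds its last target. There are 200 camera calls.

## Task

Push over the wooden spacer block that stands on end in the metal length-checking nest, so that it falls towards the end stop and lies flat on its broad side between the guide strips. Then push it along the nest until its end rests fully against the end stop. Only push it with the fingers, do not grip or lift it, and leave the spare block, the solder spool and the loose loudspeaker driver where they stand.

Things in the scene. Friction and masses are not known exactly. Their poses are not given: they have to be found in the camera images.
- nest: Fixed grey metal floor plate, 195 x 100 mm, top at z 10 mm, with a black guide strip along each long edge (tops at z 18 mm, lane between them 64 mm wide) and a dark steel end stop across one end. Origin on the table; x runs along the lane to the stop, z up. Plate from x -100 to +95 mm; stop face at x +78 mm, stop top at z 34 mm. The block starts in the lane near x -58 mm and must tip towards +x.
- stop_face (a point): Point on the inner face of the end stop, on the lane's centre line, 21 mm above the table (half the height of the lying block). Axes as the nest's.
- block: Loose wooden spacer block, 22 mm thick (x), 50 mm wide (y), 96 mm long (z), about 60 g. It starts standing on end on the nest floor, broad faces across the lane, its x axis towards the stop within a few degrees. Origin: centre of the end it stands on. Pushed near its top from behind it tips over its lower edge and falls once it leans more than about 13 degrees.
- block_mid (a point): Centre of the block; 48 mm above the nest's floor while it stands, 11 mm when it lies flat.
- block_top (a point): Centre of the end of the block that is uppermost at the start; after tipping this end faces the stop. Axes as the block's.
- spare_block: Bystander: a similar wooden block, 23 x 50 x 95 mm, standing on the bare table to the right of the nest (not in it). Origin under its centre.
- spool: Bystander: solder spool with black flanges, about 55 mm across and 47 mm tall, standing on the table to the left of the nest. Origin under its centre.
- loose_driver: Bystander: small round loudspeaker driver with a yellow coil gauge on top, 76 mm across, 77 mm tall, standing to the left of the nest. Origin under its centre.
Not all that is in view belongs to the job. Leave any pink look-alike of the block alone.

How it is judged:
On the way:
1. the block has been pushed over and lies on its broad side (angle between block's own x axis and vertical above 3 rad and height (world z) of block_mid below 0.026 m), for 0.1 s.
At the end, for the whole second after the job is handed in: The block lies flat (within 0.14 rad) on the nest's floor between the strips, its former top end no more than 3.5 mm from the end stop, within 0.1 rad of straight and within 10 mm of the centre line, at rest and never lifted; the bystanders have not moved more than 15 mm (all of step 1 and x of block_top in the frame of nest above 0.0745 m and y of block_top in the frame of nest between -0.01 and 0.01 m and angle between the z axis of block and the x axis of nest, either way round below 0.1 rad and linear speed of block below 0.01 m/s); the robot touches nothing.
It fails at once if the block is lifted or carried instead of being tipped and slid (height (world z) of block_mid above 0.08 m or (angle between block's own z axis and vertical above 0.8 rad and height (world z) of block_mid above 0.071 m) or (angle between block's own z axis and vertical above 1.45 rad and height (world z) of block_mid above 0.04 m)).
It fails at once if the spare block, the solder spool or the loose driver is moved or knocked over (distance of any of spare_block, spool, loose_driver from where it was at the start of the episode above 0.015 m or angle between any of spare_block, spool, loose_driver's own z axis and vertical above 0.2 rad).
It also fails if it takes over 34 s, if anything falls off the work surface, if the arm or the gripper's body presses on something with over 40 N, if the wrist force passes 120 N, or if a joint passes its speed limit or range.

## Working session

There is one attempt and no reset: what is moved stays moved. The work goes in short steps, Python scripts to look and compute and a tool call to move; the robot and the scene stay as the last step left them, time stands still between calls to the robot, and variables do not carry over. Pictures are saved under pics/ and viewed, about 8 in all and at most 12, crops included, and the job is handed in when it is done.

Besides the shell and the picture viewer there is one more tool, called after "Request:" as name(argument=value, ...), one argument or row to a line, values as JSON. jog_arm: Moves the arm, as the interface text tells. Its arguments: {"type":"object","properties":{"steps":{"type":"array"}},"required":["steps"]}

```bash
mkdir -p pics; cat > h.py <<'E'
import numpy as np, cv2, json
from plant import manip
def grab(n,tag):
    f=manip.grab_frame(n); cv2.imwrite(f'pics/{tag}.png',f['img']); np.savez(f'pics/{tag}.npz',**{k:np.array(f[k]) for k in('img','fx','fy','cx','cy','T')}); return f
def ray(f,u,v):
    d=np.array([(u-f['cx'])/f['fx'],-(v-f['cy'])/f['fy'],-1.]); T=np.array(f['T']); return T[:3,3],T[:3,:3]@d
def onz(f,u,v,z):
    o,d=ray(f,u,v); return o+d*(z-o[2])/d[2]
def proj(f,p):
    T=np.array(f['T']); c=T[:3,:3].T@(np.array(p)-T[:3,3]); return [float(f['cx']+f['fx']*c[0]/-c[2]),float(f['cy']-f['fy']*c[1]/-c[2])]
E
python3 - <<'E'
from h import *
for n in('scene','side'):
    f=grab(n,n+'0'); print(n,f['fx'],f['cx'],f['cy'],np.round(f['T'],3).tolist(), [k for k in f])
s=manip.read_state(); print(s['eef_rot'],s['eef_pos'],s['finger_gap'])
E
```

```text
scene 563.6825182726488 313.073767439218 244.97159366430185 [[-0.853, 0.217, -0.475, -0.142], [-0.522, -0.383, 0.762, 1.025], [-0.016, 0.898, 0.44, 0.726], [0.0, 0.0, 0.0, 1.0]] ['img', 'fx', 'fy', 'cx', 'cy', 'T']
side 591.4035992645324 318.30435190514874 249.27103876442501 [[-0.998, -0.04, 0.051, 0.563], [0.063, -0.406, 0.912, 1.199], [-0.016, 0.913, 0.408, 0.64], [0.0, 0.0, 0.0, 1.0]] ['img', 'fx', 'fy', 'cx', 'cy', 'T']
[ 0.69507018 -0.69374455 -0.13324868  0.1335692 ] [ 0.23151754 -0.57997863  0.23034722] 0.9989367090141252
```

View pics/scene0.png

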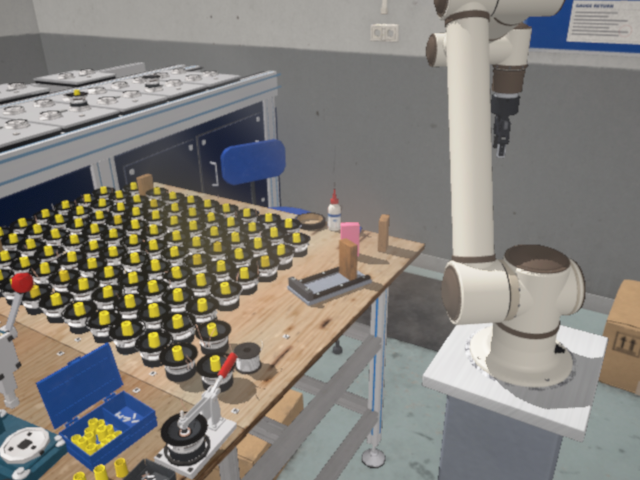

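View pics/side0.png

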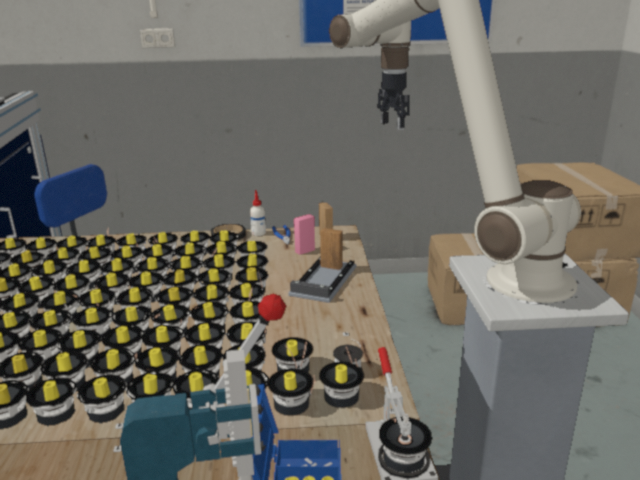

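The nest lies at about (330,283) in scene and (323,280) in side. The standing block is at (348,260) / (331,248) on its right or far end, the stop at the near end, the spare block at (384,232) and the pink look-alike beyond. I'll zoom in on both.

```bash
python3 - <<'E'
import cv2,numpy as np
a=cv2.imread('pics/scene0.png')[205:310,275:405]; b=cv2.imread('pics/side0.png')[195:305,275:365]
a=cv2.resize(a,None,fx=3.5,fy=3.5,interpolation=2);b=cv2.resize(b,None,fx=3.5,fy=3.5,interpolation=2)
h=max(a.shape[0],b.shape[0]);c=np.zeros((h,a.shape[1]+b.shape[1],3),np.uint8);c[:a.shape[0],:a.shape[1]]=a;c[:b.shape[0],a.shape[1]:]=b
print(c.shape,a.shape);cv2.imwrite('pics/z1.png',c)
E
```

```text
(385, 770, 3) (368, 455, 3)
```

View pics/z1.png

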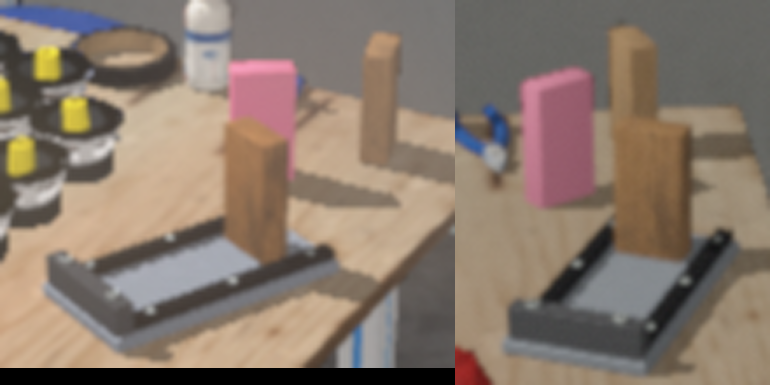

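The crop shows the block's face towards the stop, the stop at the near end, and all the plate corners. I'll cast these pixels onto planes.

```bash
python3 - <<'E'
from h import *
F={n:dict(np.load(f'pics/{n}0.npz')) for n in('scene','side')}
def P(n,x,y,z):
    u,v=(275+x/3.5,205+y/3.5) if n=='scene' else (275+(x-455)/3.5,195+y/3.5)
    return np.round(onz(F[n],u,v,z)[:2],4)
for l,n,x,y,z in [('plL','scene',45,291,0),('plN','scene',123,351,0),('plR','scene',337,270,0),('plNL','side',503,352,0),('plNR','side',645,373,0),('plFR','side',738,247,0),
 ('stopTopL','scene',48,255,.034),('stopTopR','side',647,323,.034),('stopTopL','side',512,305,.034),
 ('blkbotL','scene',228,236,.01),('blkbotR','scene',275,262,.01),('blkbotL','side',616,252,.01),('blkbotR','side',690,260,.01),
 ('blktopL','scene',226,122,.106),('blktopR','scene',271,148,.106),('blktopL','side',616,124,.106),('blktopR','side',691,124,.106),('blkback','scene',286,137,.106),('blkbackL','scene',240,118,.106),
 ('spareTop','scene',382,40,.095),('spareTopL','side',610,30,.095),('spareTopF','side',640,38,.095),('spareTopR','side',657,42,.095),('pinkbot','side',560,200,0)]:
    print(l,n,P(n,x,y,z))
E
```

```text
plL scene [0.5676 0.0098]
plN scene [0.476  0.0505]
plR scene [ 0.3981 -0.1227]
plNL side [0.5664 0.0183]
plNR side [0.4772 0.0544]
plFR side [ 0.3967 -0.1224]
stopTopL scene [0.5607 0.0141]
stopTopR side [0.4755 0.0514]
stopTopL side [0.5594 0.0188]
blkbotL scene [ 0.4838 -0.1123]
blkbotR scene [ 0.435 -0.095]
blkbotL side [ 0.485 -0.102]
blkbotR side [ 0.4348 -0.0844]
blktopL scene [ 0.4843 -0.109 ]
blktopR scene [ 0.436  -0.0875]
blktopL side [ 0.4835 -0.1034]
blktopR side [ 0.4328 -0.0982]
blkback scene [ 0.4349 -0.1084]
blkbackL scene [ 0.4787 -0.12  ]
spareTop scene [ 0.4603 -0.3251]
spareTopL side [ 0.4736 -0.3237]
spareTopF side [ 0.4518 -0.303 ]
spareTopR side [ 0.4395 -0.2926]
pinkbot side [ 0.5196 -0.216 ]
```

Request:
jog_arm(
  steps=[
    {"slide": [0.02,0.0415,0],"spin": 0.078,"hand": 0.02},
    {"slide": [0.02,0.0415,0],"spin": 0.078,"hand": 0.02},
    {"slide": [0.02,0.0415,0],"spin": 0.078,"hand": 0.02},
    {"slide": [0.02,0.0415,0],"spin": 0.078,"hand": 0.02},
    {"slide": [0.02,0.0415,0],"spin": 0.078,"hand": 0.02},
    {"slide": [0.02,0.0415,0],"spin": 0.078,"hand": 0.02},
    {"slide": [0.02,0.0415,0],"spin": 0.078,"hand": 0.02},
    {"slide": [0.02,0.0415,0],"spin": 0.078,"hand": 0.02},
    {"slide": [0.02,0.0415,0],"spin": 0.078,"hand": 0.02},
    {"slide": [0,0,0],"spin": 0,"hand": 0.02},
  ],
)

```text
time: 1.35
eef_pos: [0.4131, -0.1934, 0.2252]
eef_rot: [0.605, -0.599, -0.368, 0.372]
force: [-0.3, 0.8, -0.9]
finger_gap: 0.232
```

```bash
python3 - <<'E'
from h import *
f=grab('wrist','w1'); print(f['fx'],f['cx'],f['cy'],np.round(f['T'],3).tolist())
E
```

```text
371.64829954431775 319.9168206841723 239.78541499558767 [[-0.893, -0.437, -0.11, 0.386], [0.45, -0.861, -0.237, -0.253], [0.009, -0.261, 0.965, 0.367], [0.0, 0.0, 0.0, 1.0]]
```

View pics/w1.png

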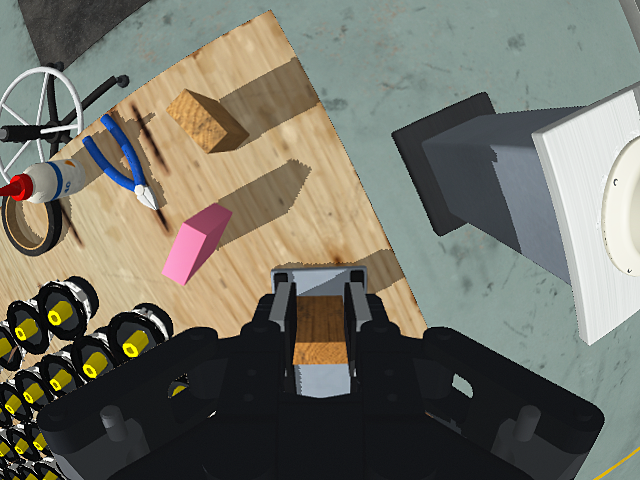

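The wrist view shows the block between the finger silhouettes, from column 297 to 347. Its back face is at rows 295–342 and its top at rows 342–364; plate back corners are at about (272,268) and (367,268). I'll localise these.

```bash
cat >> h.py <<'E'
def wz(f,u,v,z):
    a=np.array([(u-f['cx'])/f['fx'],(v-f['cy'])/f['fy']]);t=np.hypot(*a);s=np.sin(t)/t
    d=np.array([a[0]*s,-a[1]*s,-np.cos(t)]);T=np.array(f['T']);o=T[:3,3];d=T[:3,:3]@d
    return o+d*(z-o[2])/d[2]
O=np.array([.4835,-.0537]);th=np.radians(66.2);e=np.array([np.cos(th),np.sin(th)]);n=np.array([-e[1],e[0]])
def nest(p): p=np.array(p)[:2]-O; return np.round([p@e,p@n],4)
E
python3 - <<'E'
from h import *
f=dict(np.load('pics/w1.npz'))
for l,u,v,z in [('plateL',272,269,.01),('plateR',367,268,.01),('bt backL',297,342,.106),('bt backR',346,343,.106),('bt frontL',295,364,.106),('bt frontR',348,363,.106),('bbotL',298,296,.01),('bbotR',342,296,.01)]:
    p=wz(f,u,v,z); print(l,p[:2].round(4),nest(p))
cv2.imwrite('pics/z2.png',cv2.resize(f['img'][255:400,225:425],None,fx=4,fy=4,interpolation=2))
print('tcp',nest(manip.read_state()['eef_pos']))
E
```

```text
plateL [ 0.4846 -0.1598] [-0.0966 -0.0438]
plateR [ 0.3974 -0.1167] [-0.0924  0.0534]
bt backL [ 0.4711 -0.1208] [-0.0664 -0.0157]
bt backR [ 0.4362 -0.1018] [-0.0631  0.0239]
bt frontL [ 0.4829 -0.1023] [-0.0447 -0.0191]
bt frontR [ 0.4431 -0.083 ] [-0.0432  0.0251]
bbotL [ 0.4748 -0.1212] [-0.0653 -0.0193]
bbotR [ 0.4338 -0.1003] [-0.0627  0.0267]
tcp [-0.1573  0.0082]
```

View pics/z2.png

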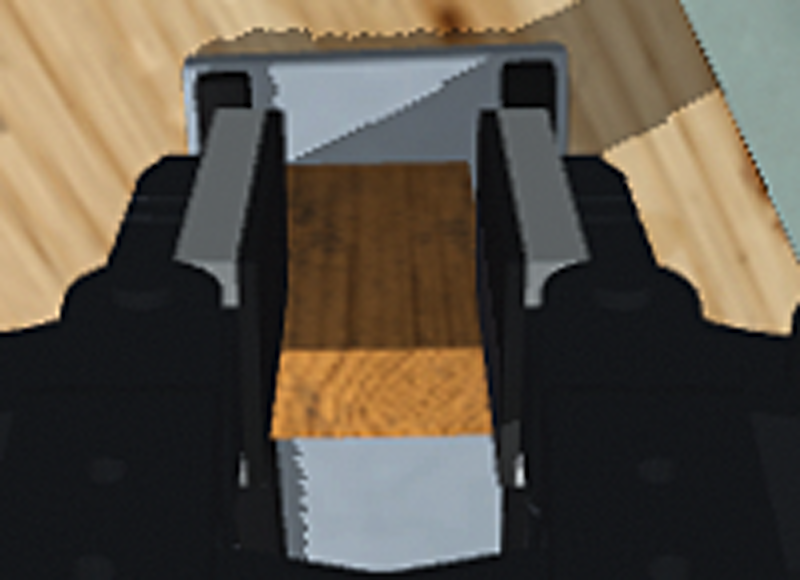

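Request:
jog_arm(
  steps=[
    {"slide": [0,0,-0.045],"spin": 0.03,"hand": 0.02},
    {"slide": [0,0,-0.045],"spin": 0,"hand": 0.02},
    {"slide": [0,0,-0.045],"spin": 0,"hand": 0.02},
    {"slide": [0.01,0.0215,-0.004],"spin": 0,"hand": 0.02},
    {"slide": [0.01,0.0215,0],"spin": 0,"hand": 0.02},
    {"slide": [0,0,0],"spin": 0,"hand": 0.02},
  ],
)

```text
time: 2.15
eef_pos: [0.4297, -0.1559, 0.0816]
eef_rot: [0.602, -0.596, -0.373, 0.378]
force: [-0.1, -0.4, -0.6]
finger_gap: 0.234
```

Request:
jog_arm(
  steps=[
    {"slide": [0.0042,0.009,0.006],"spin": 0.01,"hand": 0.02},
    {"slide": [0.0042,0.009,0],"spin": 0,"hand": 0.02},
    {"slide": [0.0042,0.009,0],"spin": 0,"hand": 0.02},
    {"slide": [0.0034,0.0073,0],"spin": 0,"hand": 0.02},
    {"slide": [0.0034,0.0073,0],"spin": 0,"hand": 0.02},
    {"slide": [0.0034,0.0073,0],"spin": 0,"hand": 0.02},
  ],
)

```text
time: 2.9
eef_pos: [0.4531, -0.106, 0.0886]
eef_rot: [0.6, -0.595, -0.375, 0.38]
force: [0.2, -0.4, -0.8]
finger_gap: 0.232
```

```bash
python3 - <<'E'
from h import *
f=grab('wrist','w2'); s=grab('side','s2')
a=f['img'][250:400,215:425];b=s['img'][195:305,275:385]
a=cv2.resize(a,(420,300),interpolation=2);b=cv2.resize(b,(300,300),interpolation=2)
cv2.imwrite('pics/z3.png',np.hstack([a,b]))
E
```

```text
(no output)
```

View pics/z3.png

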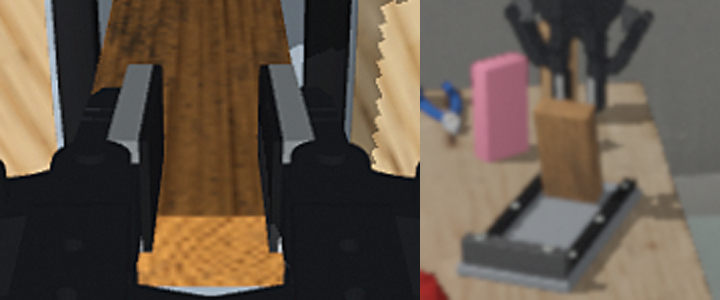

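Both fingers are on the back face near its top, and the block has begun to lean towards the stop. I'll keep pushing.

Request:
jog_arm(
  steps=[
    {"slide": [0.0034,0.0073,0],"spin": 0,"hand": 0.02},
    {"slide": [0.0034,0.0073,0],"spin": 0,"hand": 0.02},
    {"slide": [0.0034,0.0073,0],"spin": 0,"hand": 0.02},
    {"slide": [0,0,0],"spin": 0,"hand": 0.02},
    {"slide": [0,0,0],"spin": 0,"hand": 0.02},
    {"slide": [0,0,0],"spin": 0,"hand": 0.02},
    {"slide": [0,0,0],"spin": 0,"hand": 0.02},
  ],
)

```text
time: 3.88
eef_pos: [0.4639, -0.0827, 0.0885]
eef_rot: [0.6, -0.595, -0.375, 0.38]
force: [-0.7, -0.1, 0.7]
finger_gap: 0.234
```

```bash
python3 - <<'E'
from h import *
f=grab('wrist','w3'); s=grab('scene','s3')
a=f['img'][200:480,140:500];b=s['img'][205:310,275:405]
a=cv2.resize(a,(450,350),interpolation=2);b=cv2.resize(b,(350,350),interpolation=2)
cv2.imwrite('pics/z4.png',np.hstack([a,b]))
E
```

```text
(no output)
```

View pics/z4.png

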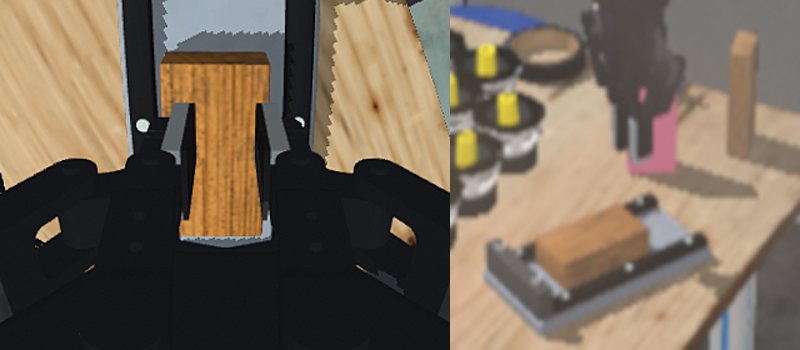

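The block lies flat between the strips. Its rear end is at crop row ~52–65, columns 162–269, and there is a gap before the stop. Next I'll measure the rear end and the strips in the wrist frame.

```bash
python3 - <<'E'
from h import *
import h
h.O=np.array([.482,-.052]);t=np.radians(65);h.e=np.array([np.cos(t),np.sin(t)]);h.n=np.array([-h.e[1],h.e[0]])
f=dict(np.load('pics/w3.npz'))
for l,x,y,z in [('rearTopR',162,65,.032),('rearTopL',269,67,.032),('rearBotR',162,52,.01),('rearBotL',269,53,.01),('stripOutR near',131,170,.01),('stripOutR far',122,5,.01),('stripOutL',314,5,.01),('stripOutL near',318,140,.01)]:
    p=wz(f,140+x*.8,200+y*.8,z); print(l,p[:2].round(4),h.nest(p))
print(h.nest(manip.read_state()['eef_pos']))
E
```

```text
rearTopR [ 0.4883 -0.0995] [-0.0404 -0.0258]
rearTopL [ 0.4455 -0.078 ] [-0.039   0.0221]
rearBotR [ 0.4907 -0.1006] [-0.0404 -0.0285]
rearBotL [ 0.4433 -0.0774] [-0.0394  0.0244]
stripOutR near [ 0.5378 -0.0489] [ 0.0264 -0.0492]
stripOutR far [ 0.4977 -0.1302] [-0.0643 -0.0473]
stripOutL [ 0.4134 -0.09  ] [-0.0634  0.0461]
stripOutL near [ 0.4388 -0.0219] [0.009  0.0519]
[-0.0354  0.0034]
```

Request:
jog_arm(
  steps=[
    {"slide": [-0.009,-0.03,0],"spin": 0,"hand": 0.02},
    {"slide": [0,0,0],"spin": 0,"hand": 0.02},
    {"slide": [0,0,-0.035],"spin": 0,"hand": 0.02},
    {"slide": [0,0,-0.025],"spin": 0,"hand": 0.02},
    {"slide": [0,0,-0.005],"spin": 0,"hand": 0.02},
    {"slide": [0,0,0],"spin": 0,"hand": 0.02},
  ],
)

```text
time: 4.72
eef_pos: [0.4575, -0.1124, 0.0235]
eef_rot: [0.599, -0.596, -0.377, 0.379]
force: [0.9, -0.3, 0.1]
finger_gap: 0.234
```

Request:
jog_arm(
  steps=[
    {"slide": [0.002,0.0045,-0.001],"spin": 0,"hand": 0.02},
    {"slide": [0.002,0.0045,0],"spin": 0,"hand": 0.02},
    {"slide": [0.002,0.0045,0],"spin": 0,"hand": 0.02},
    {"slide": [0.002,0.0045,0],"spin": 0,"hand": 0.02},
    {"slide": [0.002,0.0045,0],"spin": 0,"hand": 0.02},
    {"slide": [0.002,0.0045,0],"spin": 0,"hand": 0.02},
  ],
)

```text
time: 5.48
eef_pos: [0.472, -0.0832, 0.025]
eef_rot: [0.598, -0.597, -0.379, 0.378]
force: [0.6, -0.7, -0.1]
finger_gap: 0.235
```

Request:
jog_arm(
  steps=[
    {"slide": [0.0012,0.0027,0],"spin": 0,"hand": 0.02},
    {"slide": [0.0012,0.0027,0],"spin": 0,"hand": 0.02},
  ],
)

```text
time: 5.72
eef_pos: [0.4745, -0.0774, 0.025]
eef_rot: [0.598, -0.597, -0.379, 0.378]
force: [0.3, -0.1, 0.5]
finger_gap: 0.231
```

Request:
jog_arm(
  steps=[
    {"slide": [0.0012,0.0027,-0.003],"spin": 0,"hand": 0.02},
    {"slide": [0.0012,0.0027,0],"spin": 0,"hand": 0.02},
  ],
)

```text
time: 5.98
eef_pos: [0.4742, -0.075, 0.0221]
eef_rot: [0.598, -0.597, -0.376, 0.381]
force: [-1.2, -20.9, 2.0]
finger_gap: 0.236
```

```bash
python3 - <<'E'
from h import *
print(manip.read_state()['force'],manip.read_state()['eef_pos'])
f=grab('wrist','w4'); s=grab('scene','s4'); d=grab('side','d4')
a=f['img'][240:440,220:420];b=s['img'][255:310,280:380];c=d['img'][250:305,285:385]
a=cv2.resize(a,(360,400),interpolation=2);b=cv2.resize(b,(400,200),interpolation=2);c=cv2.resize(c,(400,200),interpolation=2)
cv2.imwrite('pics/z5.png',np.hstack([a,np.vstack([b,c])]))
E
```

```text
[ -1.20340896 -20.91997321   1.97795501] [ 0.4742011  -0.07501233  0.02213968]
```

View pics/z5.png

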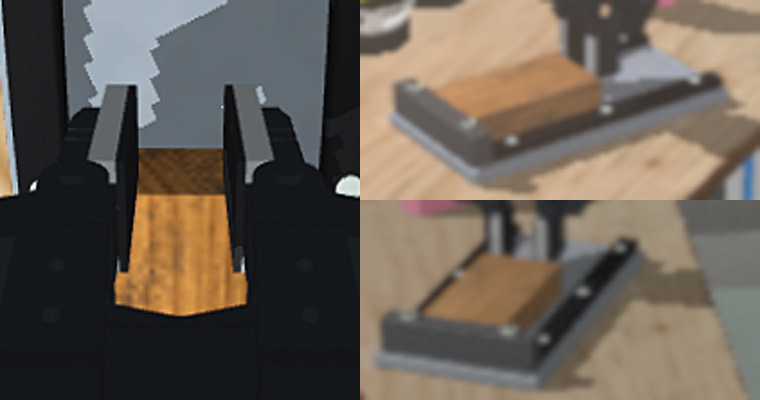

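The block reached the stop with about 21 N on the fingers. I'll back off and check.

Request:
jog_arm(
  steps=[
    {"slide": [-0.005,-0.01,0],"spin": 0,"hand": 0.02},
    {"slide": [-0.008,-0.018,0],"spin": 0,"hand": 0.02},
    {"slide": [0,0,0.04],"spin": 0,"hand": 0.02},
    {"slide": [0,0,0.05],"spin": 0,"hand": 0.02},
    {"slide": [-0.012,-0.026,0.04],"spin": 0,"hand": 0.02},
    {"slide": [-0.015,-0.035,0.03],"spin": 0,"hand": 0.0854},
    {"slide": [-0.012,-0.027,0.03],"spin": 0,"hand": 0.0854},
    {"slide": [0,0,0],"spin": 0,"hand": 0.0854},
    {"slide": [0,0,0],"spin": 0,"hand": 0.0854},
  ],
)

```text
time: 7.25
eef_pos: [0.4189, -0.1944, 0.2159]
eef_rot: [0.599, -0.597, -0.376, 0.38]
force: [0.3, 1.2, -0.7]
finger_gap: 1.001
```

```bash
python3 - <<'E'
from h import *
print(manip.read_state()['force'],manip.read_state()['eef_pos'])
f=grab('wrist','w5'); s=grab('scene','s5'); d=grab('side','d5')
a=f['img'][250:450,220:420];b=s['img'][255:310,280:380];c=d['img'][250:305,285:385]
a=cv2.resize(a,(400,400),interpolation=2);b=cv2.resize(b,(400,200),interpolation=2);c=cv2.resize(c,(400,200),interpolation=2)
cv2.imwrite('pics/z6.png',np.hstack([a,np.vstack([b,c])]))
E
```

```text
[ 0.33676117  1.15701642 -0.72497241] [ 0.41894035 -0.19441998  0.21590942]
```

View pics/z6.png

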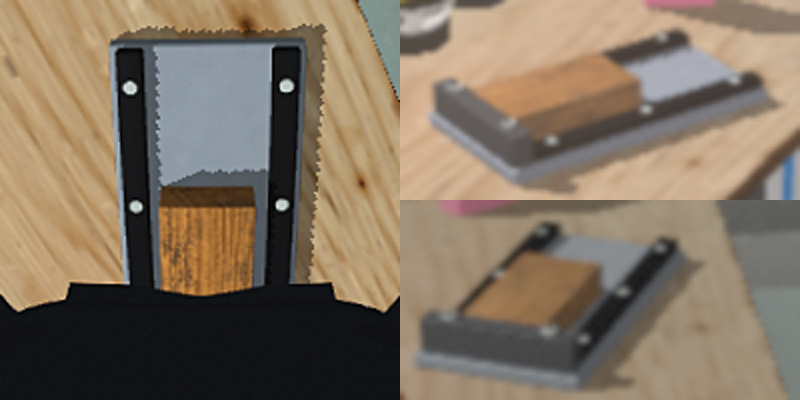

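The view shows the block flat, square and roughly central. I'll do a numeric check from the plate's back edge, where full seating puts the rear end at 82 mm.

```bash
python3 - <<'E'
from h import *
f=dict(np.load('pics/w5.npz'))
P=lambda x,y,z: wz(f,220+x/2,250+y/2,z)[:2]
A,B=P(110,43,.01),P(306,41,.01); c=P(160,207,.032);d=P(254,207,.032);c0,d0=P(162,187,.01),P(254,187,.01)
m=(A+B)/2;nn=(B-A)/np.linalg.norm(B-A);ee=np.array([nn[1],-nn[0]])
print(np.linalg.norm(B-A))
for p in(c,d,c0,d0):print(np.round([(p-m)@ee,(p-m)@nn],4))
print(np.degrees(np.arctan2((d-c)@ee,(d-c)@nn)))
for n,pts in(('scene',[(475,84,.032),(535,137,.032)]),('side',[(465,312,.032),(553,326,.032)])):
    g=dict(np.load(f'pics/{n[0] if n=="scene" else "d"}5.npz'))
    for x,y,z in pts:
        u,v=(280+(x-400)/4,255+y*55/200) if n=='scene' else (285+(x-400)/4,250+(y-200)*55/200)
        print(n,nest(onz(g,u,v,z)))
for a,b in(('scene0','s5'),('side0','d5')):   # bystander change check
    x=cv2.imread(f'pics/{a}.png');y=cv2.imread(f'pics/{b}.png');k=cv2.absdiff(x,y).max(2)>40
    n,_,st,_=cv2.connectedComponentsWithStats(k.astype(np.uint8)); print(a,[s.tolist() for s in st[1:] if s[4]>15])
E
```

```text
0.09791850533327788
[ 0.0821 -0.0253]
[0.0828 0.0228]
[ 0.0832 -0.0253]
[0.0839 0.0244]
0.7790425137088371
scene [ 0.0718 -0.0303]
scene [0.0818 0.05  ]
side [ 0.0802 -0.0229]
side [0.0821 0.0305]
scene0 [[328, 0, 237, 257, 14093], [499, 0, 20, 4, 62], [426, 34, 11, 32, 248], [443, 57, 106, 296, 14390], [314, 67, 33, 39, 754], [382, 74, 19, 17, 168], [396, 89, 7, 5, 17], [364, 93, 37, 29, 774], [382, 92, 12, 3, 23], [359, 124, 45, 67, 1683], [339, 239, 26, 42, 614], [563, 262, 21, 45, 454], [447, 266, 7, 6, 19], [299, 270, 43, 24, 581], [366, 283, 17, 8, 86], [577, 292, 8, 20, 25], [556, 325, 48, 33, 877], [534, 334, 10, 5, 42], [485, 350, 56, 34, 916], [495, 378, 95, 53, 1284]]
side0 [[345, 0, 38, 24, 319], [324, 0, 118, 99, 3961], [443, 0, 78, 202, 6869], [337, 14, 7, 3, 17], [380, 42, 31, 27, 615], [511, 50, 73, 156, 5990], [377, 73, 32, 55, 1090], [314, 102, 60, 67, 1780], [475, 206, 44, 56, 1003], [538, 206, 43, 11, 188], [525, 213, 50, 38, 549], [577, 216, 20, 46, 184], [539, 222, 54, 48, 1638], [511, 226, 11, 25, 164], [334, 230, 8, 4, 20], [321, 239, 22, 9, 122], [320, 251, 27, 19, 316], [517, 252, 8, 4, 24], [532, 254, 9, 7, 40], [514, 258, 54, 41, 841], [301, 264, 36, 22, 483], [358, 266, 12, 7, 60], [542, 298, 39, 12, 220], [583, 298, 44, 17, 356]]
```

Rear end measured at 82–84 mm, so the block is fully seated. It is square within 1° and about 1 mm off centre. Image changes appear only at the arm, its shadow and the nest.

```bash
python3 -c "
from plant import manip
print(manip.hand_in())"
```

```text
the job is handed in; nothing more can be done
None
```

I tipped the block over towards the end stop using the two fingers near its top. Then I slid it along the lane until the wrist read about 21 N against the stop, backed the arm off and handed in at about 7.5 s. No verdict was reported.

- **Seating:** in the last wrist picture the block's rear end is 82–84 mm from the plate's back edge; full contact with the stop is 82 mm.
- **Straightness and centring:** the block lies flat, about 0.8° off square and within about 1 mm of the centre line.
- **Bystanders:** comparing the pictures before and after showed changes only at the arm, its shadows and the nest. The spare block, spool and loose driver had not moved.
- **Checks that disagreed:**
  - Hand-picked front-edge points from the far cameras were too coarse to confirm the seating. They gave 72–82 mm, where the stop face is at 78 mm.
  - The push force at the stop pointed about 22° off the lane, and I did not look into why.

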